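# Unstack the sweet boxes into their orders and block the posted one

### The arm

A 6-joint arm with a two-finger parallel gripper is mounted at the origin on the work surface. World frame = base frame: x ahead of the robot, y to its left, z up, the work surface at z = 0. Lengths are in m, angles in degrees, forces in N, time in s.
With the tool pointing down it reaches from about 0.4 to 0.825 m from the base axis. Payload 7 kg.
Tool frame: the origin (TCP) lies at the very end of the fingers, on their centre line; the grasp point (between the pads) lies 19 mm behind it; x points along the fingers, y is the direction in which the jaws open and shut, and the axes are right-handed (so a half turn about x gives the same grasp; the last joint's range is limited). The gripper opens to 88 mm and grips with 3 to 60 N. Pads are 19 mm wide; open, the fingers measure 130 mm over their backs; the gripper's body (78 mm by 193 mm) begins 47 mm behind the grasp point.
Start: joints at [85.778, 20.546, 0.682, 0, -70.136, -16.507], TCP at [0.239, 0.631, 0.227] pointing down, gripper open.
Joint ranges: [-176.03, 176.03], [-82.01, 121.73], [-58.28, 71.71], [-173.87, 95.51], [-174.79, -0.11], [-173.66, 173.66]. Speed limits (degrees/s): [136.94, 136.94, 172.46, 180, 180, 180].

### API

Orientations are given as [roll, pitch, yaw] about the fixed x, y, z axes, in that order (R = Rz(yaw) Ry(pitch) Rx(roll)).
In Python, from plant import monitor, eyes, ticket gives the robot as it stands. The module is installed in compiled form; this text tells all that it offers.
- The arm moves only by the shell command python3 -m crank 'ROWS'. ROWS is JSON, a list of rows, each an object with "linear": the shift along the world's x, y, z in units of 60 mm (1.0 is 60 mm), a list of three; "rot": the turn, a rotation vector about the world's x, y, z in units of 5 degrees (1.0 is 5 degrees), a list of three; "hand": the opening, from 0 (shut) to 1 (fully open). In form: [{"linear": [tx, ty, tz], "rot": [ax, ay, az], "hand": hand}, ...]. A call has 1 to 20 rows; each row shifts and turns the pose as measured when the row begins; what a row does not reach is not made up. A row lasts 1/8 s, in which the tool goes at most 62.5 mm and 10.7 degrees, less where a joint would pass 70% of its speed; a pose out of reach is approached as far as the arm can. A call is refused whole if a number of a shift passes 1 or a number of a turn 1, either way. A call with a gripper value outside its range is refused whole. The fingers move at their own pace and stop on an object; the grip force is fixed at half the most. Time passes only in rows, so rows that do not move let the fingers close. It gives the time, the measured TCP pose, the force and the opening at its end, in the units of the state.
- monitor.get_obs(): the state, without advancing time (a new reading comes with each control period).
- eyes.snapshot(name): name is "scene" or "top" or "wrist"; returns a dict with "image" (420x560x3 uint8, red, green, blue), "depth" (420x560 float32, m along the optical axis (not along the pixel's ray), 0 where there is no reading), "K" (3x3 intrinsics, pixels), "camera_from_world" (4x4, takes a point from world to camera coordinates); the wrist camera has in their place "hand_eye" (4x4, takes a point from camera to tool coordinates, whose origin is the TCP and whose axes are the tool frame's). Camera axes: x right, y up, looking along -z (the intrinsics and any distortion apply to the point x, -y, -z); pixel columns grow to the right and rows downward; lengths in m; the calibration is good to about 2 mm. The wrist camera is an equidistant fisheye: a pixel r from the principal point sees the ray r / f radians off the axis. A picture is of the moment at which its call begins: read the wrist's pose just before it.
- ticket.close_job(): hands the job in, once; it reports no verdict.
The state is a dict: "clock": time; "joint_pos": joint angles; "qvel": joint speeds; "tau": joint torques, N m; "tool_pos": TCP position; "orientation": TCP orientation; "force": force on the tool from outside, world axes, zero at the start; "moment": the same for the moment, N m; "opening": finger opening in m.
Only numpy, scipy, OpenCV 4.12 (cv2) and the standard library are available. Lean on these libraries where they do the work, as an engineer would, in place of code of your own. Each camera call takes 0.05 s, during which the arm holds its last target.

### The job

Take the stack of three sweet cartons apart: the orange carton goes flat in the orange tray, the blue carton flat in the blue tray, and the purple carton flat in the free end of the cardboard posting box that already holds the green tin. Once the purple carton is in, stand the pink foam block upright in the gap left between it and the tin, right down on the box floor, so that neither can shift. Keep everything upright on the way, leave the tin in its end of the box, and let go of everything at the end.

Things in the scene. Friction and masses are not known exactly. Their poses are not given: they have to be found in the camera images.
- purple_carton: Purple carton with gold end bands and a gold disc on top, rigid, 60 (x) x 92 (y) x 50 (z) mm, 0.13 to 0.25 kg. The middle one of the stack at the start. Origin: centre of its underside, z up. Grasp across x (60 mm). It fits the posting box only with its length (y) along the box's short side (x), a quarter turn from the box's axes.
- blue_carton: Blue carton with cream end bands and disc, rigid, 68 (x) x 120 (y) x 50 (z) mm, 0.18 to 0.35 kg. The bottom one of the stack, on the table. Origin: centre of its underside, z up. Grasp across x (68 mm).
- orange_carton: Orange carton with cream end bands and a cream disc on top, rigid, 52 (x) x 64 (y) x 44 (z) mm, 0.07 to 0.14 kg. The top one of the stack. Origin: centre of its underside, z up. The stack is a little untidy: each carton lies up to a few mm and a few degrees off the one below.
- foam_block: Pink firm packing-foam block standing alone on the table, 60 (x) x 40 (y) x 62 (z) mm, 30 g; its lowest 12 mm tapers in y (to 30 mm at the foot) so that it enters the gap easily. Origin: centre of its underside (the tapered foot), z up. Rigid to the grip; grasp across x (60 mm). In the posting box its y lies along the box's y.
- green_tin: Green tin, 90 (x) x 60 (y) x 46 (z) mm, about 0.35 kg, loose, already packed in the -y end of the posting box. Origin: centre of its underside, z up.
- ship_box: Shallow brown cardboard posting box, open on top, fixed, outside 114 (x) x 182 (y) x 22 (z) mm, walls and floor 4 mm thick (inside 106 x 174 mm, 18 mm deep). Origin: centre of its underside, z up. The tin fills the -y end; the purple carton belongs at the +y end, its centre at about x = 0, y = +53 mm. The gap left between them, about 46 mm wide, lies at the middle. Contents stand well above the walls.
- blue_tray: Shallow blue plastic tray, fixed, outside 138 (x) x 168 (y) x 14 (z) mm, walls and floor 4 mm thick. Origin: centre of its underside, z up.
- orange_tray: Shallow orange plastic tray, fixed, outside 138 (x) x 168 (y) x 14 (z) mm, walls and floor 4 mm thick. Origin: centre of its underside, z up.

How it is judged (in metres and radians):
On the way, in this order (a step that is already met when the one before it is completed fails the run):
1. the purple carton lies flat in the free end of the posting box, released (x of purple_carton in the frame of ship_box between -0.015 and 0.015 m and y of purple_carton in the frame of ship_box between 0.038 and 0.063 m and z of purple_carton in the frame of ship_box between 0.001 and 0.008 m and angle between purple_carton's own z axis and vertical below 0.1 rad and contact force between purple_carton and the fingers below 0.05 N), for 0.2 s.
2. the foam block stands on the box floor in the gap between purple carton and tin, released (x of foam_block in the frame of ship_box between -0.03 and 0.03 m and y of foam_block in the frame of ship_box between -0.016 and 0.016 m and z of foam_block in the frame of ship_box between 0.001 and 0.008 m and angle between each of foam_block, purple_carton's own z axis and vertical below 0.1 rad and x of purple_carton in the frame of ship_box between -0.015 and 0.015 m and y of purple_carton in the frame of ship_box between 0.038 and 0.063 m and z of purple_carton in the frame of ship_box between 0.001 and 0.008 m and contact force between foam_block and the fingers below 0.05 N), for 0.2 s.
At the end, for the whole second after the job is handed in: Orange and blue cartons flat inside their own trays; in the posting box purple carton and tin within 15 mm of their end places and the foam between them within 16 mm of the middle (30 mm across), all within 4 mm of the floor, upright within 0.1 rad, at rest, released (x of purple_carton in the frame of ship_box between -0.015 and 0.015 m and y of purple_carton in the frame of ship_box between 0.038 and 0.063 m and z of purple_carton in the frame of ship_box between 0.001 and 0.008 m and angle between each of purple_carton, foam_block, green_tin, blue_carton, orange_carton's own z axis and vertical below 0.1 rad and x of foam_block in the frame of ship_box between -0.03 and 0.03 m and y of foam_block in the frame of ship_box between -0.016 and 0.016 m and z of foam_block in the frame of ship_box between 0.001 and 0.008 m and x of green_tin in the frame of ship_box between -0.015 and 0.015 m and y of green_tin in the frame of ship_box between -0.063 and -0.038 m and z of green_tin in the frame of ship_box between 0.001 and 0.008 m and x of blue_carton in the frame of blue_tray between -0.045 and 0.045 m and y of blue_carton in the frame of blue_tray between -0.06 and 0.06 m and z of blue_carton in the frame of blue_tray between 0.001 and 0.008 m and x of orange_carton in the frame of orange_tray between -0.045 and 0.045 m and y of orange_carton in the frame of orange_tray between -0.06 and 0.06 m and z of orange_carton in the frame of orange_tray between 0.001 and 0.008 m and linear speed of each of purple_carton, blue_carton, orange_carton, foam_block, green_tin below 0.02 m/s and angular speed of each of purple_carton, blue_carton, orange_carton, foam_block, green_tin below 0.2 rad/s); the robot touches nothing.
It fails at once if the purple carton is tipped over (angle between purple_carton's own z axis and vertical above 0.7 rad).
It fails at once if the blue carton is tipped over (angle between blue_carton's own z axis and vertical above 0.7 rad).
It fails at once if the orange carton is tipped over (angle between orange_carton's own z axis and vertical above 0.7 rad).
It fails at once if the green tin is tipped over (angle between green_tin's own z axis and vertical above 0.7 rad).
It fails at once if the foam block is tipped over (angle between foam_block's own z axis and vertical above 0.7 rad).
It also fails if it takes over 109 s, if anything falls off the work surface, if the arm or the gripper's body presses on something with over 40 N, if the wrist force passes 120 N, or if a joint passes its speed limit or range.

## Working session

There is one attempt and no reset: what is moved stays moved. The work goes in short steps, Python scripts to look and compute and a shell command to move; the robot and the scene stay as the last step left them, time stands still between calls to the robot, and variables do not carry over. Pictures are saved under pics/ and viewed, and the job is handed in when it is done.

```bash
mkdir -p pics; ls
python3 - <<'E'
from plant import monitor, eyes
import cv2
print(monitor.get_obs())
for n in ("scene","top","wrist"):
    s=eyes.snapshot(n); cv2.imwrite(f"pics/{n}0.png",s["image"][:,:,::-1]); print(n,s["K"],s.get("camera_from_world"),s.get("hand_eye"), [k for k in s])
E
```

```text
pics
{'clock': 0.0, 'joint_pos': array([ 8.57773748e+01,  2.05907046e+01,  6.32438854e-01, -2.08167036e-02,
       -7.01353495e+01, -1.65066847e+01]), 'qvel': array([-0.05025708,  0.01512451,  0.03306149, -0.05005541,  0.02329907,
        0.07129452]), 'tau': array([-1.84541437e-03, -5.82711983e+01,  2.93053079e+01,  6.99680284e+00,
        6.86382395e-03, -1.73519720e-04]), 'tool_pos': array([0.23876775, 0.63082343, 0.2256186 ]), 'orientation': array([  94.70140352,   89.90436068, -106.03499594]), 'force': array([ 0.55009268, -0.1752011 ,  0.43047897]), 'moment': array([-0.03045683, -0.00368953,  0.01602179]), 'opening': 0.08756801227787432}
scene [[418.6341082    0.         288.57675665]
 [  0.         418.6341082  201.063586  ]
 [  0.           0.           1.        ]] [[ 8.80331523e-01  4.74358832e-01  3.28722888e-04 -4.48438659e-01]
 [-3.36608851e-01  6.24201771e-01  7.05029524e-01  1.38601711e-01]
 [ 3.34231792e-01 -6.20770366e-01  7.09177877e-01 -1.28139538e+00]
 [ 0.00000000e+00  0.00000000e+00  0.00000000e+00  1.00000000e+00]] None ['image', 'depth', 'K', 'camera_from_world']
top [[381.82271856   0.         281.74512688]
 [  0.         381.82271856 209.17235995]
 [  0.           0.           1.        ]] [[-0.01690559 -0.99970073  0.01768204 -0.02079504]
 [ 0.98069528 -0.01313338  0.19510071 -0.55962542]
 [-0.1948101   0.02063899  0.98062381 -0.84460997]
 [ 0.          0.          0.          1.        ]] None ['image', 'depth', 'K', 'camera_from_world']
wrist [[325.1922621    0.         279.27769372]
 [  0.         325.1922621  205.55129098]
 [  0.           0.           1.        ]] None [[-8.16780830e-04  2.48363950e-01 -9.68666445e-01 -1.59027202e-01]
 [ 9.99999610e-01 -1.23063064e-04 -8.74754096e-04 -5.16064250e-04]
 [-3.36464443e-04 -9.68666781e-01 -2.48363752e-01 -6.69821673e-02]
 [ 0.00000000e+00  0.00000000e+00  0.00000000e+00  1.00000000e+00]] ['image', 'depth', 'K', 'hand_eye']
```

View pics/scene0.png

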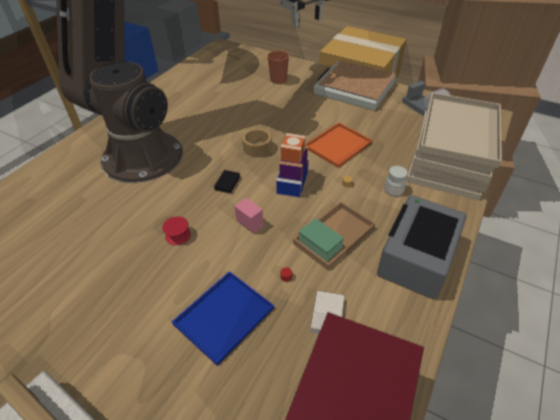

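View pics/top0.png

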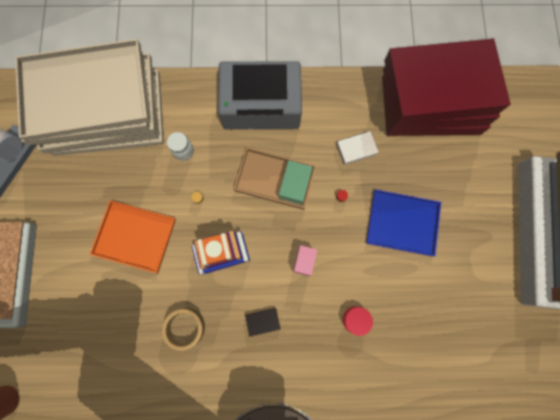

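View pics/wrist0.png

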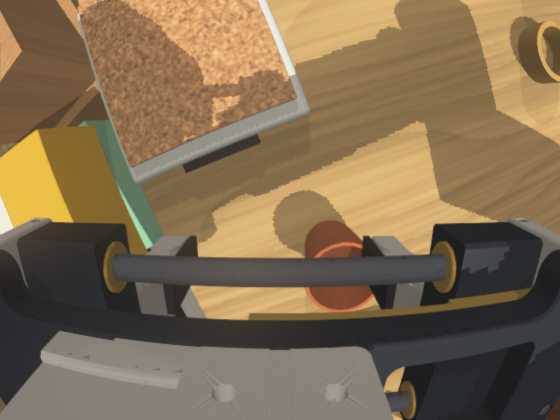

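```bash
cat > h.py <<'E'
import numpy as np, cv2
from scipy.spatial.transform import Rotation as R
from plant import monitor, eyes
def tool_T(o):
    T=np.eye(4); T[:3,:3]=R.from_euler('xyz',o['orientation'],degrees=True).as_matrix(); T[:3,3]=o['tool_pos']; return T
def shot(name,fn=None):
    o=monitor.get_obs(); s=eyes.snapshot(name)
    if name=='wrist': s['wfc']=tool_T(o)@s['hand_eye']
    else: s['wfc']=np.linalg.inv(s['camera_from_world'])
    if fn: cv2.imwrite('pics/'+fn,s['image'][:,:,::-1])
    s['name']=name; return s
def rays(s,u,v):
    K=s['K']; x=(u-K[0,2])/K[0,0]; y=(v-K[1,2])/K[1,1]
    if s['name']=='wrist':
        r=np.hypot(x,y); k=np.where(r<1e-9,1,np.tan(np.clip(r,0,1.5))/np.maximum(r,1e-9)); x,y=x*k,y*k
    return np.stack([x,-y,-np.ones_like(x)],-1)   # unit depth
def cloud(s):
    v,u=np.mgrid[0:420,0:560].astype(float)
    p=rays(s,u,v)*s['depth'][...,None]
    return p@s['wfc'][:3,:3].T+s['wfc'][:3,3]
def on_plane(s,uv,z):
    uv=np.atleast_2d(np.asarray(uv,float)); d=rays(s,uv[:,0],uv[:,1])@s['wfc'][:3,:3].T; c=s['wfc'][:3,3]
    return c+d*((z-c[2])/d[:,2])[:,None]
# hsv ranges
COL=dict(orange=((5,170,120),(17,255,255)),blue=((112,170,60),(125,255,255)),pink=((160,60,120),(176,190,255)),
 green=((65,60,50),(90,200,220)),purple=((126,60,25),(160,255,190)))
def mask(s,c):
    h=cv2.cvtColor(s['image'],cv2.COLOR_RGB2HSV); m=cv2.inRange(h,*COL[c]); return cv2.morphologyEx(m,cv2.MORPH_OPEN,np.ones((3,3),np.uint8))
def blobs(m,amin=60):
    n,l,st,c=cv2.connectedComponentsWithStats(m)
    return sorted([(st[i,4],c[i].round(1),l==i) for i in range(1,n) if st[i,4]>=amin],key=lambda t:-t[0])
def rect(xy):
    """min area rect of metric points: centre, long side, short side, angle(deg) of long side in [-90,90)"""
    (c,(w,h),a)=cv2.minAreaRect((np.asarray(xy)*1000).astype(np.float32))
    if w<h: w,h,a=h,w,a+90
    return np.round(c,1),round(w,1),round(h,1),round((a+90)%180-90,1)
E
python3 - <<'E'
from h import *
for n in ('top','scene'):
    s=shot(n); P=cloud(s); print(n, s['wfc'][:3,3])
    for c in COL:
        for a,cc,m in blobs(mask(s,c))[:4]:
            p=P[m]; z=np.percentile(p[:,2],[5,50,95]); print(c,a,cc,z.round(3),np.median(p,0).round(3))
E
```

```text
top [ 0.38393191 -0.0107067   0.93779566]
orange 3975 [132.7 236.2] [0.002 0.005 0.014] [0.506 0.334 0.005]
orange 82 [215.9 259.1] [0.14  0.144 0.147] [0.439 0.11  0.144]
orange 66 [211.1 238.4] [-0.     0.144  0.146] [0.482 0.123 0.144]
blue 3263 [402.8 222.5] [0.002 0.005 0.008] [ 0.531 -0.331  0.005]
pink 414 [304.7 260.3] [0.06  0.062 0.065] [ 0.439 -0.08   0.062]
green 793 [295.1 181.1] [0.048 0.051 0.053] [ 0.629 -0.063  0.051]
scene [ 0.86971232 -0.66924687  0.81116637]
orange 1462 [337.9 144. ] [0.001 0.004 0.013] [0.506 0.333 0.004]
orange 146 [290.9 153.9] [0.111 0.127 0.141] [0.471 0.085 0.127]
blue 4549 [222.5 316.8] [0.001 0.004 0.013] [ 0.531 -0.337  0.004]
blue 217 [288.3 188.5] [0.011 0.029 0.044] [0.477 0.058 0.029]
pink 428 [246.9 212. ] [0.028 0.06  0.063] [ 0.44  -0.093  0.06 ]
green 777 [320.9 236.4] [0.045 0.049 0.051] [ 0.635 -0.07   0.049]
purple 278 [290.  172.1] [0.055 0.077 0.098] [0.476 0.071 0.077]
purple 64 [304.  159.3] [0.059 0.094 0.101] [0.489 0.125 0.094]
```

Run:
```python
from h import *
s=shot('top'); P=cloud(s)
X,Y,Z=P[...,0],P[...,1],P[...,2]
def reg(x0,x1,y0,y1,z0,z1): return (X>x0)&(X<x1)&(Y>y0)&(Y<y1)&(Z>z0)&(Z<z1)
def hull_px(m,z): 
    m=cv2.morphologyEx(m.astype(np.uint8),cv2.MORPH_CLOSE,np.ones((3,3)));
    b=blobs(m)[0][2]; vu=np.argwhere(b); return rect(on_plane(s,vu[:,::-1],z)[:,:2])
for n,m,z in [('orange top',reg(.38,.55,.04,.2,.132,.16),.144),('foam',reg(.40,.48,-.12,-.04,.05,.07),.062),('tin',reg(.57,.69,-.12,0,.042,.06),.05)]:
    b=blobs(m.astype(np.uint8),20)[0][2]; print(n,rect(P[b][:,:2]),hull_px(m,z),Z[b].mean())
for c,z in (('orange',.014),('blue',.014)):
    m=blobs(mask(s,c))[0][2]; print('tray',c,hull_px(m,z),hull_px(m,.007))
m=reg(.56,.74,-.13,.12,.012,.03); print('box',m.sum(),rect(P[m][:,:2]))
vis=cv2.resize(s['image'][130:290,170:330][:,:,::-1],(640,640),interpolation=cv2.INTER_CUBIC); cv2.imwrite('pics/crop1.png',vis)
zz=np.clip(Z[130:290,170:330]/.16*255,0,255).astype(np.uint8); cv2.imwrite('pics/crop1z.png',cv2.resize(cv2.applyColorMap(zz,2),(640,640),interpolation=0))
```

```text
orange top (array([459.6, 116. ]), 64.4, 52.5, -76.4) (array([459.4, 115.3]), 65.0, 53.3, -76.1) 0.14435544395627364
foam (array([438.5, -80.4]), 59.9, 40.0, -15.0) (array([438.3, -80.2]), 60.4, 40.2, -15.5) 0.06234223602997661
tin (array([630. , -62.5]), 91.0, 60.9, -16.4) (array([629.4, -62.4]), 92.5, 60.7, -16.4) 0.050383049368436884
tray orange (array([507.2, 331.2]), 168.9, 138.3, 73.8) (array([508.1, 333.8]), 170.2, 139.3, 73.8)
tray blue (array([ 531.4, -328.1]), 157.2, 129.3, 77.7) (array([ 532.5, -330.5]), 158.4, 130.3, 77.7)
box 570 (array([647.5, -13.7]), 182.2, 116.2, 73.7)
```

View pics/crop1.png

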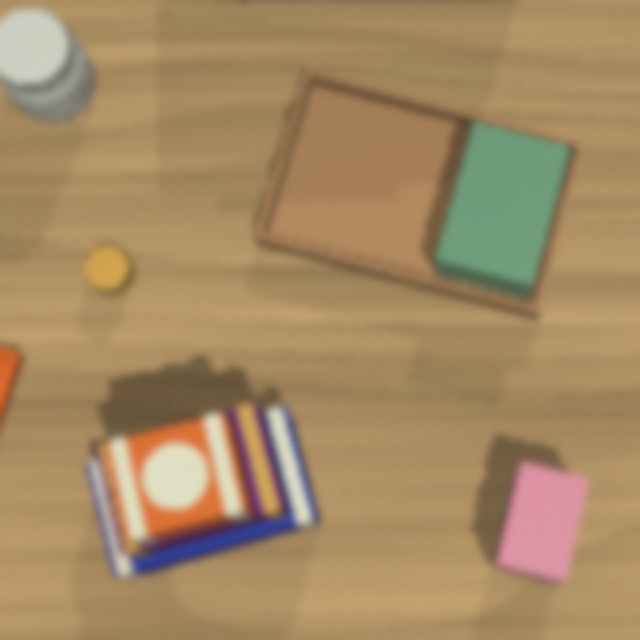

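View pics/crop1z.png

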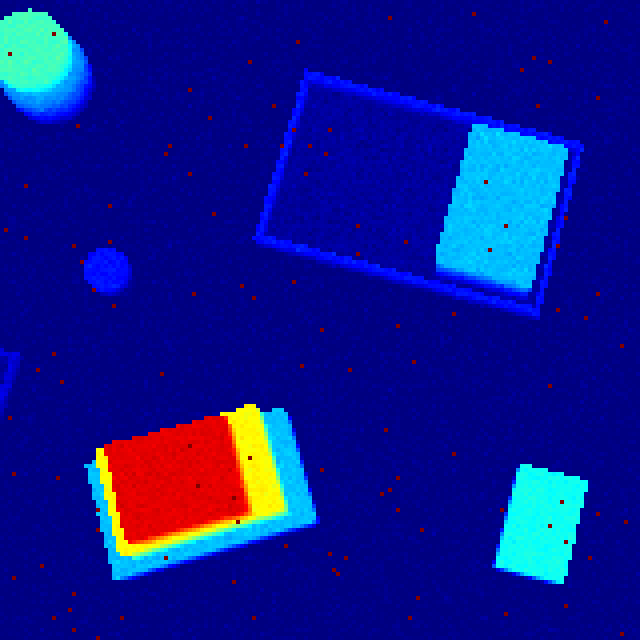

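```bash
cat >> h.py <<'E'
def status(target=None,yaw=None,quiet=False):
    """print pose; with target (x,y,z m) and jaw yaw (deg, mod 180) the remaining shift in 60mm units and rot-vector in 5deg units"""
    o=monitor.get_obs(); M=tool_T(o)[:3,:3]; y=np.degrees(np.arctan2(M[1,1],M[0,1]))
    print('t',round(o['clock'],2),'pos',(o['tool_pos']*1000).round(1),'jaw',round(y,1),'F',o['force'].round(1),'open',round(o['opening']*1000,1),'j',o['joint_pos'].round(0))
    if target is not None: print('  lin/60mm',((np.array(target)-o['tool_pos'])/.06).round(2))
    if yaw is not None:
        d=(yaw-y+90)%180-90
        G=np.column_stack([[0,0,-1],[np.cos(np.radians(y+d)),np.sin(np.radians(y+d)),0],np.cross([0,0,-1],[np.cos(np.radians(y+d)),np.sin(np.radians(y+d)),0])])
        print('  rot/5deg',(np.degrees(R.from_matrix(G@M.T).as_rotvec())/5).round(2))
E
python3 - <<'E'
from h import *
status((.460,.1155,.20),13.6)
status((.460,.1155,.20),73.7)
s=shot('top'); P=cloud(s)
X,Y,Z=P[...,0],P[...,1],P[...,2]
def reg(x0,x1,y0,y1,z0,z1): return (X>x0)&(X<x1)&(Y>y0)&(Y<y1)&(Z>z0)&(Z<z1)
for n,m in [('otray',reg(.38,.62,.23,.45,.009,.022)),('btray',reg(.40,.65,-.43,-.22,.009,.022)),('stack2',reg(.38,.55,.04,.2,.09,.15)),('stack1',reg(.38,.55,.02,.2,.04,.15))]:
    b=blobs(cv2.morphologyEx(m.astype(np.uint8),cv2.MORPH_CLOSE,np.ones((3,3))))[0][2]; print(n,rect(P[b&m][:,:2]))
E
```

```text
t 0.3 pos [238.9 631.1 226.2] jaw -110.7 F [-0.1  0.2 -0. ] open 87.7 j [ 86.  21.   1.  -0. -70. -17.]
  lin/60mm [ 3.69 -8.59 -0.44]
  rot/5deg [ 1.000e-02 -0.000e+00 -1.113e+01]
t 0.3 pos [238.9 631.1 226.2] jaw -110.7 F [-0.1  0.2 -0. ] open 87.7 j [ 86.  21.   1.  -0. -70. -17.]
  lin/60mm [ 3.69 -8.59 -0.44]
  rot/5deg [ 0.01 -0.    0.89]
otray (array([506.3, 332.9]), 170.5, 138.1, 73.9)
btray (array([ 530.7, -331.2]), 169.6, 139.0, 77.9)
stack2 (array([462.9, 115.6]), 92.3, 61.2, -75.0)
stack1 (array([459.7, 116. ]), 119.7, 68.9, -74.3)
```

```bash
python3 -m crank '[{"linear":[0.37,-0.86,0],"rot":[0,0,-1],"hand":1},{"linear":[0.37,-0.86,0],"rot":[0,0,-1],"hand":1},{"linear":[0.37,-0.86,0],"rot":[0,0,-1],"hand":1},{"linear":[0.37,-0.86,0],"rot":[0,0,-1],"hand":1},{"linear":[0.37,-0.86,0],"rot":[0,0,-1],"hand":1},{"linear":[0.37,-0.86,0],"rot":[0,0,-1],"hand":1},{"linear":[0.37,-0.86,0],"rot":[0,0,-1],"hand":1},{"linear":[0.37,-0.86,0],"rot":[0,0,-1],"hand":1},{"linear":[0.37,-0.86,0],"rot":[0,0,-1],"hand":1},{"linear":[0,0,0],"rot":[0,0,0],"hand":1}]'; python3 -c "
from h import *
status((.4595,.1155,.200),13.6)"
```

```text
clock: 1.6
tool_pos: [0.4418, 0.1523, 0.2265]
orientation: [-82.8, 89.8, 30.1]
force: [-0.2, -0.0, 0.1]
opening: 0.0874
t 1.6 pos [441.8 152.3 226.5] jaw -157.1 F [-0.2 -0.   0.1] open 87.4 j [ 43.   0. -25.   0. -65. -20.]
  lin/60mm [ 0.3  -0.61 -0.44]
  rot/5deg [-0.02  0.03 -1.86]
```

```bash
python3 -m crank '[{"linear":[0.15,-0.31,-0.2],"rot":[0,0,-0.95],"hand":1},{"linear":[0.15,-0.3,-0.24],"rot":[0,0,-0.9],"hand":1},{"linear":[0,0,0],"rot":[0,0,0],"hand":1}]'; python3 -c "
from h import *
s=shot('wrist','w1.png')
P=cloud(s);X,Y,Z=P[...,0],P[...,1],P[...,2]
for z0,z1 in ((.135,.155),(.092,.108),(.042,.058)):
    m=(X>.38)&(X<.55)&(Y>.03)&(Y<.2)&(Z>z0)&(Z<z1)
    b=blobs(m.astype(np.uint8))
    if b: print(rect(P[b[0][2]][:,:2]),Z[b[0][2]].mean())
status((.4595,.1155,.114),13.6)"
```

```text
clock: 1.98
tool_pos: [0.4605, 0.1153, 0.2002]
orientation: [-74.7, 89.7, 28.7]
force: [-0.7, 1.2, 0.2]
opening: 0.0873
(array([460.8, 112.9]), 58.7, 52.9, -76.5) 0.14489403277305282
(array([464.3, 112.4]), 85.2, 60.4, -74.7) 0.1008877549815331
(array([472.3,  75.6]), 68.5, 36.4, 14.0) 0.050991259583979806
t 2.02 pos [460.8 115.9 200.9] jaw -166.5 F [0.  0.7 1.3] open 87.6 j [ 38.   2. -26.   0. -61. -25.]
  lin/60mm [-0.02 -0.01 -1.45]
  rot/5deg [-0.04  0.07  0.02]
```

View pics/w1.png

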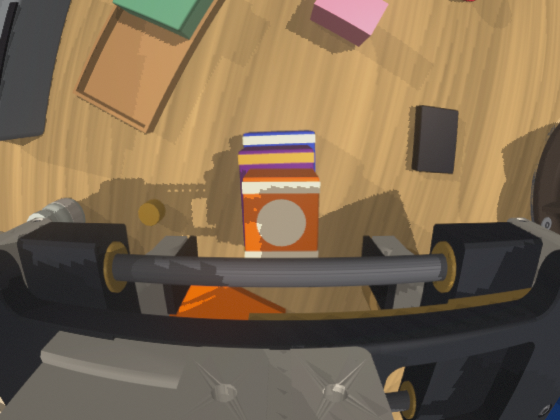

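```bash
python3 -m crank '[{"linear":[0,0,-0.5],"rot":[0,0,0],"hand":1},{"linear":[0,0,-0.5],"rot":[0,0,0],"hand":1},{"linear":[0,0,-0.4],"rot":[0,0,0],"hand":1},{"linear":[0,0,0],"rot":[0,0,0],"hand":1}]'; python3 -c "
from h import *
status((.4595,.1155,.114),13.6)"
```

```text
clock: 2.52
tool_pos: [0.4619, 0.1207, 0.1182]
orientation: [-73.8, 89.2, 30.3]
force: [-0.2, 0.3, 0.4]
opening: 0.0875
t 2.52 pos [461.9 120.7 118.2] jaw -166.0 F [-0.2  0.3  0.4] open 87.5 j [ 38.   7. -33.   0. -49. -24.]
  lin/60mm [-0.04 -0.09 -0.07]
  rot/5deg [-0.08  0.13 -0.09]
```

```bash
python3 -m crank '[{"linear":[-0.03,-0.09,-0.06],"rot":[-0.08,0.1,-0.09],"hand":1},{"linear":[0,0,0],"rot":[0,0,0],"hand":0.3},{"linear":[0,0,0],"rot":[0,0,0],"hand":0.3},{"linear":[0,0,0],"rot":[0,0,0],"hand":0.3},{"linear":[0,0,0],"rot":[0,0,0],"hand":0.3},{"linear":[0,0,0],"rot":[0,0,0],"hand":0.3}]'; python3 -c "
from h import *
status((.507,.333,.2),13.6)"
```

```text
clock: 3.28
tool_pos: [0.4618, 0.117, 0.1183]
orientation: [-85.8, 89.6, 17.9]
force: [-1.0, -0.4, -1.0]
opening: 0.0514
t 3.27 pos [461.8 117.  118.3] jaw -166.3 F [-1.  -0.4 -1. ] open 51.4 j [ 38.   8. -33.   0. -49. -24.]
  lin/60mm [0.75 3.6  1.36]
  rot/5deg [-0.03  0.08 -0.03]
```

```bash
python3 -m crank '[{"linear":[0,0,0.4],"rot":[0,0,0],"hand":0.3},{"linear":[0,0,0.4],"rot":[0,0,0],"hand":0.3},{"linear":[0.1,0.6,0.2],"rot":[0,0,0],"hand":0.3},{"linear":[0.15,0.7,0],"rot":[0,0,0],"hand":0.3},{"linear":[0.15,0.7,0],"rot":[0,0,0],"hand":0.3},{"linear":[0.15,0.7,0],"rot":[0,0,0],"hand":0.3},{"linear":[0.15,0.7,-0.2],"rot":[0,0,0],"hand":0.3},{"linear":[0.1,0.3,-0.4],"rot":[0,0,0],"hand":0.3},{"linear":[0,0,0],"rot":[0,0,0],"hand":0.3}]'; python3 -c "
from h import *
status((.507,.333,.023),13.6)"
```

```text
clock: 4.4
tool_pos: [0.5094, 0.345, 0.142]
orientation: [-86.8, 89.7, 16.8]
force: [-0.8, -0.6, -1.8]
opening: 0.0522
t 4.4 pos [509.4 345.  142. ] jaw -166.4 F [-0.8 -0.6 -1.8] open 52.2 j [ 52.  19. -14.   0. -57. -39.]
  lin/60mm [-0.04 -0.2  -1.98]
  rot/5deg [-0.02  0.06 -0.  ]
```

```bash
python3 -m crank '[{"linear":[0,-0.1,-0.5],"rot":[0,0,0],"hand":0.3},{"linear":[0,-0.1,-0.5],"rot":[0,0,0],"hand":0.3},{"linear":[0,-0.05,-0.5],"rot":[0,0,0],"hand":0.3},{"linear":[0,0,-0.25],"rot":[0,0,0],"hand":0.3},{"linear":[0,0,0],"rot":[0,0,0],"hand":0.3}]'; python3 -c "
from h import *
status((.507,.333,.023),13.6)"
```

```text
clock: 5.03
tool_pos: [0.5106, 0.3284, 0.0384]
orientation: [-80.0, 89.5, 23.6]
force: [-0.0, -0.1, -1.1]
opening: 0.0518
t 5.03 pos [510.6 328.4  38.4] jaw -166.4 F [-0.  -0.1 -1.1] open 51.8 j [ 51.  24. -21.   0. -44. -38.]
  lin/60mm [-0.06  0.08 -0.26]
  rot/5deg [-0.04  0.1   0.  ]
```

```bash
python3 -m crank '[{"linear":[0,0,-0.18],"rot":[0,0,0],"hand":0.3},{"linear":[0,0,-0.08],"rot":[0,0,0],"hand":0.3},{"linear":[0,0,-0.05],"rot":[0,0,0],"hand":0.3},{"linear":[0,0,0],"rot":[0,0,0],"hand":0.3}]'; python3 -c "
from h import *
status((.507,.333,.023),13.6)"
```

```text
clock: 5.52
tool_pos: [0.5123, 0.3304, 0.0228]
orientation: [-72.6, 89.1, 31.1]
force: [-0.4, 0.0, -0.6]
opening: 0.0519
t 5.53 pos [512.3 330.4  22.8] jaw -166.3 F [-0.4  0.  -0.6] open 51.9 j [ 51.  25. -22.   0. -42. -38.]
  lin/60mm [-0.09  0.04  0.  ]
  rot/5deg [-0.09  0.15 -0.01]
```

```bash
python3 -m crank '[{"linear":[0,0,-0.04],"rot":[0,0,0],"hand":0.3},{"linear":[0,0,0],"rot":[0,0,0],"hand":0.8},{"linear":[0,0,0],"rot":[0,0,0],"hand":0.9},{"linear":[0,0,0.05],"rot":[0,0,0],"hand":1},{"linear":[0,0,0.5],"rot":[0,0,0],"hand":1},{"linear":[0,0,0.8],"rot":[0,0,0],"hand":1},{"linear":[-0.1,-0.6,0.8],"rot":[0,0,0],"hand":1},{"linear":[-0.1,-0.8,0.6],"rot":[0,0,0],"hand":1},{"linear":[-0.15,-0.8,0.2],"rot":[0,0,0],"hand":1},{"linear":[-0.15,-0.8,0],"rot":[0,0,0],"hand":1},{"linear":[0,0,0],"rot":[0,0,0],"hand":1}]'; python3 -c "
from h import *
status((.463,.1145,.17),15)
s=shot('top','t1.png'); P=cloud(s);X,Y,Z=P[...,0],P[...,1],P[...,2]
m=(X>.42)&(X<.6)&(Y>.25)&(Y<.42)&(Z>.035)&(Z<.06)
for b in blobs(m.astype(np.uint8))[:1]: print(rect(P[b[2]][:,:2]),Z[b[2]].mean())
s=shot('wrist','w2.png')
P=cloud(s);X,Y,Z=P[...,0],P[...,1],P[...,2]
for z0,z1 in ((.092,.108),(.042,.058)):
    m=(X>.38)&(X<.55)&(Y>.03)&(Y<.2)&(Z>z0)&(Z<z1)
    b=blobs(m.astype(np.uint8))
    if b: print(rect(P[b[0][2]][:,:2]),Z[b[0][2]].mean())
"
```

```text
clock: 6.9
tool_pos: [0.4815, 0.1459, 0.2054]
orientation: [-78.8, 89.0, 25.1]
force: [0.3, 0.4, 0.8]
opening: 0.0877
t 6.9 pos [481.5 145.9 205.4] jaw -166.2 F [0.3 0.4 0.8] open 87.7 j [ 39.   4. -23.   0. -61. -26.]
  lin/60mm [-0.31 -0.52 -0.59]
  rot/5deg [-0.09  0.19  0.24]
(array([463.2, 115.5]), 92.3, 60.5, -74.7) 0.10093322983923107
(array([474.3,  63.9]), 68.5, 12.0, 14.9) 0.05106440945521868
```

View pics/w2.png

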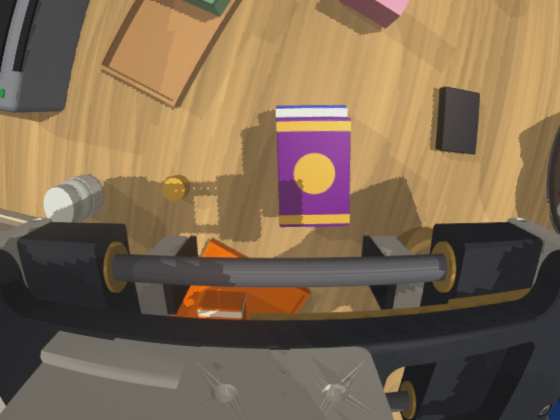

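View pics/t1.png

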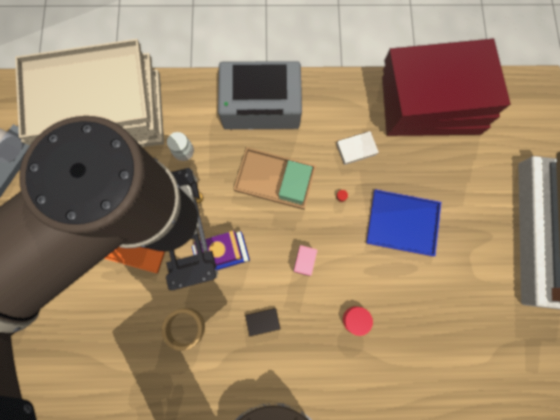

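```bash
python3 -m crank '[{"linear":[-0.15,-0.25,-0.3],"rot":[-0.09,0.19,0.2],"hand":1},{"linear":[-0.15,-0.26,-0.3],"rot":[0,0,0],"hand":1},{"linear":[0,0,0],"rot":[0,0,0],"hand":1}]'; python3 -c "
from h import *
status((.4632,.1155,.076),15.3)"
```

```text
clock: 7.38
tool_pos: [0.4631, 0.1176, 0.1657]
orientation: [101.8, 89.7, -153.0]
force: [0.8, -0.6, 0.5]
opening: 0.0876
t 7.38 pos [463.1 117.6 165.7] jaw -164.9 F [ 0.8 -0.6  0.5] open 87.6 j [ 38.   5. -28.  -0. -57. -23.]
  lin/60mm [ 0.   -0.03 -1.49]
  rot/5deg [ 0.02 -0.05  0.03]
```

```bash
python3 -m crank '[{"linear":[0,-0.05,-0.4],"rot":[0,0,0],"hand":1},{"linear":[0,-0.04,-0.4],"rot":[0,0,0],"hand":1},{"linear":[0,-0.03,-0.4],"rot":[0,0,0],"hand":1},{"linear":[0,0,-0.15],"rot":[0,0,0],"hand":1},{"linear":[0,0,0],"rot":[0,0,0],"hand":1}]'; python3 -c "
from h import *
status((.4632,.1155,.076),15.3)"
```

```text
clock: 8.0
tool_pos: [0.4651, 0.1132, 0.0822]
orientation: [112.6, 89.7, -142.0]
force: [-0.2, -0.2, 1.3]
opening: 0.0875
t 8.0 pos [465.1 113.2  82.2] jaw -164.6 F [-0.2 -0.2  1.3] open 87.5 j [ 37.  11. -34.   0. -45. -22.]
  lin/60mm [-0.03  0.04 -0.1 ]
  rot/5deg [ 0.04 -0.05 -0.02]
```

```bash
python3 -m crank '[{"linear":[-0.02,0.03,-0.11],"rot":[0,0,0],"hand":1},{"linear":[0,0,0],"rot":[0,0,0],"hand":0.4},{"linear":[0,0,0],"rot":[0,0,0],"hand":0.4},{"linear":[0,0,0],"rot":[0,0,0],"hand":0.4},{"linear":[0,0,0],"rot":[0,0,0],"hand":0.4},{"linear":[0,0,0],"rot":[0,0,0],"hand":0.4}]'; python3 -c "
from h import *
status((.4632,.1155,.076),15.3)"
```

```text
clock: 8.75
tool_pos: [0.465, 0.1163, 0.0774]
orientation: [119.1, 89.9, -135.5]
force: [0.5, 0.7, -0.8]
opening: 0.0599
t 8.75 pos [465.  116.3  77.4] jaw -164.5 F [ 0.5  0.7 -0.8] open 59.9 j [ 38.  11. -35.   0. -44. -22.]
  lin/60mm [-0.03 -0.01 -0.02]
  rot/5deg [ 0.02 -0.02 -0.03]
```

```bash
python3 -m crank '[{"linear":[0,0,0.4],"rot":[0,0,0],"hand":0.4},{"linear":[0,0,0.5],"rot":[0,0,0],"hand":0.4},{"linear":[0,0,0.5],"rot":[0,0,0],"hand":0.4},{"linear":[0.28,-0.11,0.1],"rot":[0,0,0.97],"hand":0.4},{"linear":[0.28,-0.11,0],"rot":[0,0,0.97],"hand":0.4},{"linear":[0.28,-0.11,0],"rot":[0,0,0.97],"hand":0.4},{"linear":[0.28,-0.11,0],"rot":[0,0,0.97],"hand":0.4},{"linear":[0.28,-0.11,0],"rot":[0,0,0.97],"hand":0.4},{"linear":[0.28,-0.11,0],"rot":[0,0,0.97],"hand":0.4},{"linear":[0.28,-0.11,0],"rot":[0,0,0.97],"hand":0.4},{"linear":[0.28,-0.11,0],"rot":[0,0,0.97],"hand":0.4},{"linear":[0.28,-0.11,0],"rot":[0,0,0.97],"hand":0.4},{"linear":[0.28,-0.11,0],"rot":[0,0,0.97],"hand":0.4},{"linear":[0.28,-0.11,0],"rot":[0,0,0.97],"hand":0.4},{"linear":[0,0,0],"rot":[0,0,0],"hand":0.4}]'; python3 -c "
from h import *
status((.6627,.0381,.033),73.7)"
```

```text
clock: 10.62
tool_pos: [0.6527, 0.0397, 0.1669]
orientation: [66.7, 89.6, -132.8]
force: [-0.1, 0.9, -2.3]
opening: 0.0597
t 10.62 pos [652.7  39.7 166.9] jaw -109.5 F [-0.1  0.9 -2.3] open 59.7 j [ 21.  21.  -7.   0. -63.  50.]
  lin/60mm [ 0.17 -0.03 -2.23]
  rot/5deg [ 0.05 -0.05  0.64]
```

```bash
python3 -m crank '[{"linear":[0.08,0,-0.3],"rot":[0.05,-0.05,0.6],"hand":0.4},{"linear":[0.08,0,-0.4],"rot":[0,0,0],"hand":0.4},{"linear":[0,0,-0.4],"rot":[0,0,0],"hand":0.4},{"linear":[0,0,0],"rot":[0,0,0],"hand":0.4}]'; python3 -c "
from h import *
status((.6627,.0381,.033),73.7)
for n in ('wrist','top','scene'):
    s=shot(n,n[0]+'3.png'); P=cloud(s);X,Y,Z=P[...,0],P[...,1],P[...,2]
    zt=monitor.get_obs()['tool_pos'][2]+.023
    m=(X>.58)&(X<.74)&(Y>-.03)&(Y<.12)&(abs(Z-zt)<.008)
    hsv=cv2.cvtColor(s['image'],cv2.COLOR_RGB2HSV); m&=(hsv[...,1]>90)
    for b in blobs(m.astype(np.uint8))[:2]: print(n,b[0],b[1],rect(P[b[2]][:,:2]),Z[b[2]].mean())
    m=(X>.56)&(X<.74)&(Y>-.13)&(Y<.12)&(Z>.014)&(Z<.028)
    print('box',m.sum(),rect(P[m][:,:2]))
    m=(X>.56)&(X<.74)&(Y>-.13)&(Y<0.01)&(Z>.044)&(Z<.056)
    if m.sum()>50: print('tin',m.sum(),rect(P[blobs(m.astype(np.uint8))[0][2]][:,:2]))
"
```

```text
clock: 11.12
tool_pos: [0.66, 0.0403, 0.099]
orientation: [13.2, 89.9, 176.4]
force: [-0.1, -0.2, -1.4]
opening: 0.0599
t 11.12 pos [660.   40.3  99. ] jaw -106.8 F [-0.1 -0.2 -1.4] open 59.9 j [ 20.  25. -10.  -0. -55.  53.]
  lin/60mm [ 0.05 -0.04 -1.1 ]
  rot/5deg [-0.   -0.02  0.11]
wrist 11579 [279.3 213.1] (array([686.2,  32.2]), 61.6, 39.0, 73.3) 0.12249027622911089
wrist 3104 [279.3 299.2] (array([646.6,  45. ]), 59.9, 16.5, 72.9) 0.1227115249287343
box 2197 (array([660.2, -17.6]), 182.6, 88.8, 73.9)
tin 5260 (array([640.9, -65.3]), 71.4, 62.1, -16.5)
top 340 [246.  171.8] (array([631.3,  49.5]), 59.7, 30.9, 72.7) 0.1235686541557276
top 65 [261.4 151.2] (array([680.7,  15.4]), 31.0, 12.8, -15.4) 0.12358852939206892
box 335 (array([647.3, -13.8]), 181.7, 115.1, 73.9)
tin 827 (array([630.4, -62.7]), 91.9, 60.6, -16.4)
scene 286 [361.6 196. ] (array([684.9,  31.8]), 63.6, 45.4, 74.2) 0.12308161436213556
box 576 (array([647.1, -16. ]), 185.3, 116.7, 74.0)
tin 790 (array([631.6, -64.5]), 92.0, 63.5, -17.3)
```

View pics/w3.png

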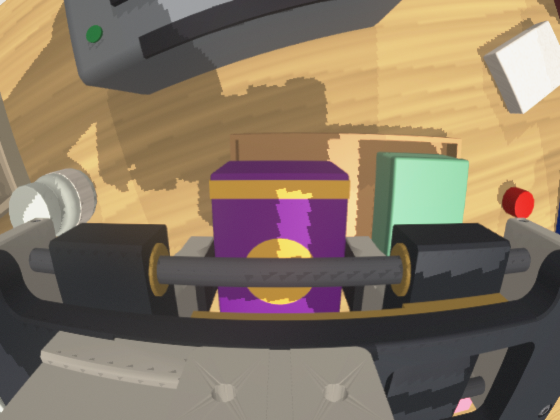

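View pics/s3.png

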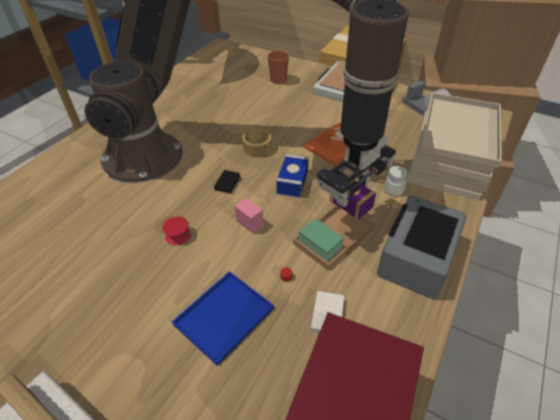

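```bash
python3 -m crank '[{"linear":[0.03,-0.05,-0.35],"rot":[0,0,0.12],"hand":0.4},{"linear":[0,-0.01,-0.35],"rot":[0,0,0],"hand":0.4},{"linear":[0,0,-0.15],"rot":[0,0,0],"hand":0.4},{"linear":[0,0,0],"rot":[0,0,0],"hand":0.4}]'; python3 -c "
from h import *
status((.6627,.0381,.0314),73.8)"
```

```text
clock: 11.78
tool_pos: [0.6675, 0.0382, 0.0564]
orientation: [-149.3, 89.2, 14.6]
force: [0.2, -0.6, -1.3]
opening: 0.0595
t 11.78 pos [667.5  38.2  56.4] jaw -106.1 F [ 0.2 -0.6 -1.3] open 59.5 j [ 20.  28. -12.   0. -49.  54.]
  lin/60mm [-0.08 -0.   -0.42]
  rot/5deg [-0.04  0.15 -0.01]
```

```bash
python3 -m crank '[{"linear":[-0.08,0,0],"rot":[-0.04,0.15,0],"hand":0.4},{"linear":[-0.02,0,-0.12],"rot":[0,0,0],"hand":0.4},{"linear":[-0.01,0,-0.12],"rot":[0,0,0],"hand":0.4},{"linear":[0,0,0],"rot":[0,0,0],"hand":0.4}]'; python3 -c "
from h import *
status((.6627,.0381,.0314),73.8)"
```

```text
clock: 12.28
tool_pos: [0.6617, 0.0387, 0.0436]
orientation: [-150.0, 89.8, 13.8]
force: [-0.5, -0.5, -1.8]
opening: 0.0599
t 12.28 pos [661.7  38.7  43.6] jaw -106.1 F [-0.5 -0.5 -1.8] open 59.9 j [ 20.  28. -13.   0. -48.  54.]
  lin/60mm [ 0.02 -0.01 -0.2 ]
  rot/5deg [-0.01  0.03 -0.02]
```

```bash
python3 -m crank '[{"linear":[0,-0.01,-0.12],"rot":[0,0,0],"hand":0.4},{"linear":[0,0,-0.08],"rot":[0,0,0],"hand":0.4},{"linear":[0,0,-0.04],"rot":[0,0,0],"hand":0.4},{"linear":[0,0,0],"rot":[0,0,0],"hand":0.4}]'; python3 -c "
from h import *
status((.6627,.0381,.0314),73.8)"
```

```text
clock: 12.78
tool_pos: [0.6622, 0.0383, 0.0318]
orientation: [-159.6, 89.7, 4.4]
force: [0.1, 0.7, -1.8]
opening: 0.0597
t 12.78 pos [662.2  38.3  31.8] jaw -106.1 F [ 0.1  0.7 -1.8] open 59.7 j [ 20.  29. -14.   0. -47.  54.]
  lin/60mm [ 0.01 -0.   -0.01]
  rot/5deg [-0.    0.05 -0.03]
```

```bash
python3 -m crank '[{"linear":[0,0,-0.04],"rot":[0,0,0],"hand":0.4},{"linear":[0,0,-0.02],"rot":[0,0,0],"hand":0.4}]'; python3 -c "
from h import *
status((.6627,.0381,.0314),73.8)"
```

```text
clock: 13.02
tool_pos: [0.6626, 0.0383, 0.0312]
orientation: [-165.3, 89.7, -1.3]
force: [-4.5, 1.3, 9.5]
opening: 0.0595
t 13.03 pos [662.6  38.3  31.2] jaw -106.0 F [-4.5  1.3  9.5] open 59.5 j [ 20.  29. -14.   0. -47.  54.]
  lin/60mm [ 0. -0.  0.]
  rot/5deg [ 0.    0.07 -0.04]
```

Floor contact. Release and rise, then check.

```bash
python3 -m crank '[{"linear":[0,0,0],"rot":[0,0,0],"hand":0.8},{"linear":[0,0,0],"rot":[0,0,0],"hand":0.85},{"linear":[0,0,0],"rot":[0,0,0],"hand":0.85},{"linear":[0,0,0.1],"rot":[0,0,0],"hand":0.85},{"linear":[0,0,0.5],"rot":[0,0,0],"hand":0.85},{"linear":[0,0,0.8],"rot":[0,0,0],"hand":0.9},{"linear":[-0.5,-0.2,0.6],"rot":[0,0,0],"hand":1},{"linear":[-0.8,-0.4,0],"rot":[0,0,0.9],"hand":1},{"linear":[-0.8,-0.4,0],"rot":[0,0,0.9],"hand":1},{"linear":[-0.8,-0.4,0],"rot":[0,0,0.9],"hand":1},{"linear":[0,0,0],"rot":[0,0,0],"hand":1}]'
cat > chk.py <<'E'
from h import *
import sys
B=np.array([647.4,-13.75]); a=np.radians(73.8); by=np.array([np.cos(a),np.sin(a)]); bx=np.array([by[1],-by[0]])
def inbox(c): d=np.array(c)-B; return (d@bx).round(1),(d@by).round(1)
def meas(names=('top','scene'),tag=''):
    for n in names:
        s=shot(n,n[0]+tag+'.png'); P=cloud(s);X,Y,Z=P[...,0],P[...,1],P[...,2]
        q=(P[...,:2]*1000-B); u=q@bx; v=q@by
        for nm,m in (('purple',(abs(u)<60)&(v>12)&(v<95)&(Z>.044)&(Z<.062)),('tin',(abs(u)<60)&(v<-15)&(v>-95)&(Z>.042)&(Z<.058)),('foamgap',(abs(u)<50)&(abs(v)<30)&(Z>.0605)&(Z<.085)),
            ('orange',(X>.42)&(X<.6)&(Y>.25)&(Y<.42)&(Z>.035)&(Z<.06)),('blue',(X>.42)&(X<.64)&(Y>-.43)&(Y<-.23)&(Z>.04)&(Z<.065)),('foam',(X>.39)&(X<.49)&(Y>-.14)&(Y<-.03)&(Z>.05)&(Z<.07)),('bluestart',(X>.38)&(X<.55)&(Y>.03)&(Y<.2)&(Z>.042)&(Z<.06))):
            b=blobs(m.astype(np.uint8),80)
            if b:
                r=rect(P[b[0][2]][:,:2]); print(n,nm,r,'z %.4f'%np.median(Z[b[0][2]]),'box',inbox(r[0]))
        m=(abs(u)<62)&(abs(v)<97)&(Z>.014)&(Z<.028); print(n,'box',rect(P[m][:,:2]))
if __name__=='__main__': meas(tag=sys.argv[1]); status()
E
python3 chk.py 4; python3 -c "
from h import *
status((.4385,-.0803,.15),-15)"
```

```text
clock: 14.4
tool_pos: [0.4839, -0.0482, 0.1549]
orientation: [-177.0, 89.5, 1.0]
force: [0.9, -0.2, 0.3]
opening: 0.0878
top purple (array([678.2,  34.9]), 60.0, 58.0, -16.4) z 0.0545 box (np.float64(16.0), np.float64(55.3))
top foam (array([438.4, -80.3]), 59.8, 40.0, -15.1) z 0.0626 box (np.float64(-182.1), np.float64(-122.2))
top box (array([707.1,  48.1]), 86.6, 43.8, -60.3)
scene purple (array([663. ,  36.3]), 93.1, 63.4, -16.3) z 0.0531 box (np.float64(1.0), np.float64(52.4))
scene tin (array([630.4, -64.9]), 92.1, 63.4, -16.2) z 0.0491 box (np.float64(-2.1), np.float64(-53.9))
scene orange (array([513.8, 326.4]), 67.9, 52.0, -76.6) z 0.0470 box (np.float64(-223.2), np.float64(289.4))
scene foam (array([438.4, -81.3]), 63.7, 44.2, -16.0) z 0.0609 box (np.float64(-181.9), np.float64(-123.2))
scene bluestart (array([463.1, 113.9]), 122.4, 69.1, -78.0) z 0.0492 box (np.float64(-212.6), np.float64(71.2))
scene box (array([647. , -16.2]), 185.3, 116.6, 73.7)
t 14.5 pos [487.3 -47.  155.2] jaw -92.0 F [-0.2  0.4 -0.6] open 87.4 j [ 18.   6. -29.   0. -55.  70.]
t 14.5 pos [487.3 -47.  155.2] jaw -92.0 F [-0.2  0.4 -0.6] open 87.4 j [ 18.   6. -29.   0. -55.  70.]
  lin/60mm [-0.81 -0.55 -0.09]
  rot/5deg [-0.08  0.1  15.41]
```

View pics/t4.png

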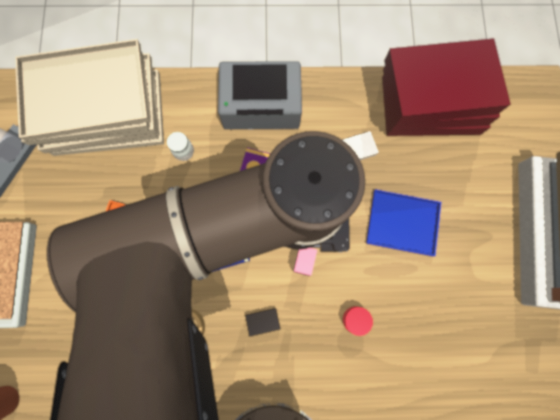

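```bash
python3 -m crank '[{"linear":[-0.07,-0.05,0],"rot":[0,0,-1],"hand":1},{"linear":[-0.07,-0.05,0],"rot":[0,0,-1],"hand":1},{"linear":[-0.07,-0.05,0],"rot":[0,0,-1],"hand":1},{"linear":[-0.07,-0.05,0],"rot":[0,0,-1],"hand":1},{"linear":[-0.07,-0.05,0],"rot":[0,0,-1],"hand":1},{"linear":[-0.07,-0.05,0],"rot":[0,0,-1],"hand":1},{"linear":[-0.07,-0.05,0],"rot":[0,0,-1],"hand":1},{"linear":[-0.07,-0.05,0],"rot":[0,0,-1],"hand":1},{"linear":[-0.07,-0.05,0],"rot":[0,0,-1],"hand":1},{"linear":[-0.07,-0.05,0],"rot":[0,0,-1],"hand":1},{"linear":[0,0,0],"rot":[0,0,-1],"hand":1},{"linear":[0,0,0],"rot":[0,0,-1],"hand":1},{"linear":[0,0,0],"rot":[0,0,-1],"hand":1},{"linear":[0,0,0],"rot":[0,0,-1],"hand":1},{"linear":[0,0,0],"rot":[0,0,-1],"hand":1},{"linear":[0,0,0],"rot":[0,0,-1],"hand":1},{"linear":[0,0,0],"rot":[0,0,-1],"hand":1},{"linear":[0,0,0],"rot":[0,0,-1],"hand":1},{"linear":[0,0,0],"rot":[0,0,-1],"hand":1},{"linear":[0,0,0],"rot":[0,0,-1],"hand":1}]'; python3 -c "
from h import *
status((.4385,-.0803,.034),-15)"
```

```text
clock: 17.0
tool_pos: [0.4697, -0.0678, 0.1551]
orientation: [178.2, 89.2, -107.1]
force: [0.1, 0.2, -0.1]
opening: 0.0879
t 17.0 pos [469.7 -67.8 155.1] jaw 164.7 F [ 0.1  0.2 -0.1] open 87.9 j [ 16.   5. -30.   1. -55. -32.]
  lin/60mm [-0.52 -0.21 -2.02]
  rot/5deg [ 0.16 -0.05  0.07]
```

```bash
python3 -m crank '[{"linear":[-0.27,-0.1,-0.4],"rot":[0.16,-0.05,0.06],"hand":1},{"linear":[-0.27,-0.11,-0.3],"rot":[0,0,0],"hand":1},{"linear":[0,0,0],"rot":[0,0,0],"hand":1}]'; python3 -c "
from h import *
status((.4385,-.0803,.033),-15)
s=shot('wrist','w5.png')
P=cloud(s);X,Y,Z=P[...,0],P[...,1],P[...,2]
m=(X>.39)&(X<.5)&(Y>-.14)&(Y<-.03)&(Z>.05)&(Z<.07)
b=blobs(m.astype(np.uint8)); print(rect(P[b[0][2]][:,:2]),Z[b[0][2]].mean())"
```

```text
clock: 17.38
tool_pos: [0.4408, -0.0791, 0.1123]
orientation: [-69.2, 89.9, 5.7]
force: [-0.1, -0.6, -0.5]
opening: 0.0875
t 17.38 pos [440.8 -79.1 112.3] jaw 164.9 F [-0.1 -0.6 -0.5] open 87.5 j [ 15.   5. -36.   0. -48. -30.]
  lin/60mm [-0.04 -0.02 -1.32]
  rot/5deg [-0.    0.01  0.01]
(array([439.2, -80.3]), 59.9, 41.2, -15.1) 0.06247708665832204
```

View pics/w5.png

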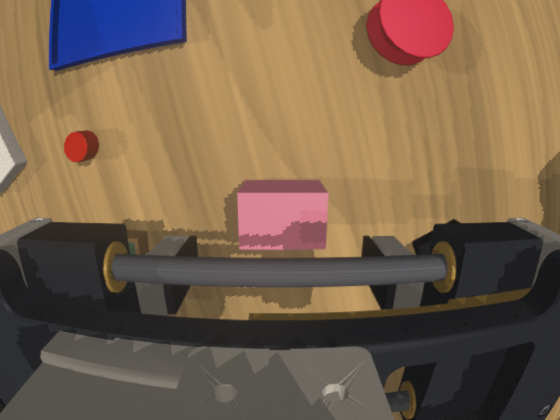

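Foam is centred between the fingers (pixel 283,215), long side along the jaws. Descend.

```bash
python3 -m crank '[{"linear":[-0.04,-0.02,-0.4],"rot":[0,0,0],"hand":1},{"linear":[0,0,-0.4],"rot":[0,0,0],"hand":1},{"linear":[0,0,-0.35],"rot":[0,0,0],"hand":1},{"linear":[0,0,0],"rot":[0,0,0],"hand":1}]'; python3 -c "
from h import *
status((.4387,-.0803,.033),-15)"
```

```text
clock: 17.92
tool_pos: [0.4486, -0.0777, 0.0461]
orientation: [-72.6, 89.3, 2.5]
force: [-0.4, 0.8, 0.3]
opening: 0.0876
t 17.93 pos [448.6 -77.7  46.1] jaw 165.1 F [-0.4  0.8  0.3] open 87.6 j [ 15.  12. -40.   0. -38. -30.]
  lin/60mm [-0.16 -0.04 -0.22]
  rot/5deg [-0.01  0.13 -0.02]
```

```bash
python3 -m crank '[{"linear":[-0.16,-0.04,-0.12],"rot":[0,0.13,0],"hand":1},{"linear":[-0.02,0,-0.1],"rot":[0,0,0],"hand":1},{"linear":[0,0,0],"rot":[0,0,0],"hand":1}]'; python3 -c "
from h import *
status((.4387,-.0803,.033),-15)"
```

```text
clock: 18.3
tool_pos: [0.4397, -0.0795, 0.0342]
orientation: [-57.2, 89.8, 17.9]
force: [0.4, 0.2, -0.3]
opening: 0.0876
t 18.3 pos [439.7 -79.5  34.2] jaw 165.2 F [ 0.4  0.2 -0.3] open 87.6 j [ 15.  12. -41.  -0. -36. -30.]
  lin/60mm [-0.02 -0.01 -0.02]
  rot/5deg [-0.01  0.03 -0.03]
```

```bash
python3 -m crank '[{"linear":[0,0,0],"rot":[0,0,0],"hand":0.4},{"linear":[0,0,0],"rot":[0,0,0],"hand":0.4},{"linear":[0,0,0],"rot":[0,0,0],"hand":0.4},{"linear":[0,0,0],"rot":[0,0,0],"hand":0.4},{"linear":[0,0,0],"rot":[0,0,0],"hand":0.4}]'; python3 -c "
from h import *
status((.648,-.0116,.16),-16.2)"
```

```text
clock: 18.92
tool_pos: [0.4405, -0.0794, 0.0352]
orientation: [-59.8, 89.7, 15.4]
force: [1.1, -0.5, -0.3]
opening: 0.0599
t 18.93 pos [440.5 -79.4  35.2] jaw 165.2 F [ 1.1 -0.5 -0.3] open 59.9 j [ 15.  12. -41.  -0. -36. -30.]
  lin/60mm [3.46 1.13 2.08]
  rot/5deg [-0.01  0.06 -0.27]
```

```bash
python3 -m crank '[{"linear":[0,0,0.4],"rot":[0,0,0],"hand":0.4},{"linear":[0,0,0.6],"rot":[0,0,0],"hand":0.4},{"linear":[0,0,0.6],"rot":[0,0,0],"hand":0.4},{"linear":[0.3,0.1,0.4],"rot":[0,0,0],"hand":0.4},{"linear":[0.6,0.2,0.1],"rot":[0,0,-0.1],"hand":0.4},{"linear":[0.6,0.2,0],"rot":[0,0,-0.1],"hand":0.4},{"linear":[0.6,0.2,0],"rot":[0,0,-0.1],"hand":0.4},{"linear":[0.6,0.2,0],"rot":[0,0,0],"hand":0.4},{"linear":[0.5,0.15,0],"rot":[0,0,0],"hand":0.4},{"linear":[0.2,0.1,0],"rot":[0,0,0],"hand":0.4},{"linear":[0,0,0],"rot":[0,0,0],"hand":0.4}]'; python3 -c "
from h import *
status((.648,-.0116,.16),-16.2)"
```

```text
clock: 20.3
tool_pos: [0.6477, -0.0087, 0.1642]
orientation: [-40.2, 89.9, 33.4]
force: [-0.1, 0.1, -0.7]
opening: 0.0601
t 20.3 pos [647.7  -8.7 164.2] jaw 163.6 F [-0.1  0.1 -0.7] open 60.1 j [ 16.  20.  -8.  -0. -62. -33.]
  lin/60mm [ 0.01 -0.05 -0.07]
  rot/5deg [-0.02  0.02  0.05]
```

```bash
python3 -c "
from chk import *
meas(('top','scene','wrist'),'6')
s=shot('wrist'); P=cloud(s); z=monitor.get_obs()['tool_pos'][2]+.062-.035; Z=P[...,2]
m=(abs(Z-z)<.008)&(abs(P[...,0]-.648)<.05)&(abs(P[...,1]+.01)<.04)
m&=cv2.inRange(cv2.cvtColor(s['image'],cv2.COLOR_RGB2HSV),(155,40,60),(179,200,255))>0
b=blobs(m.astype(np.uint8))
for q in b[:3]: r=rect(P[q[2]][:,:2]); print('held foam',q[0],q[1],r,inbox(r[0]),Z[q[2]].mean())
"
```

```text
top purple (array([679.4,  55.8]), 67.0, 17.6, -16.6) z 0.0545 box (np.float64(11.3), np.float64(75.7))
top tin (array([630.3, -63.1]), 92.2, 60.2, -15.2) z 0.0506 box (np.float64(-2.7), np.float64(-52.2))
top bluestart (array([460. , 116.2]), 119.9, 68.9, -74.5) z 0.0504 box (np.float64(-216.2), np.float64(72.5))
top box (array([647.5, -13.5]), 182.3, 115.5, 74.1)
scene purple (array([663.2,  37.2]), 93.8, 64.1, -16.9) z 0.0531 box (np.float64(1.0), np.float64(53.3))
scene tin (array([631.3, -64.1]), 91.1, 65.5, -16.9) z 0.0491 box (np.float64(-1.4), np.float64(-52.8))
scene bluestart (array([459.9, 115.1]), 124.9, 68.8, -74.7) z 0.0492 box (np.float64(-216.0), np.float64(71.4))
scene box (array([647.4, -15.9]), 184.1, 116.5, 73.9)
wrist tin (array([630.8, -63.1]), 91.8, 60.8, -16.5) z 0.0508 box (np.float64(-2.2), np.float64(-52.0))
wrist bluestart (array([454.1,  62.1]), 60.8, 31.1, -28.1) z 0.0506 box (np.float64(-206.8), np.float64(18.9))
wrist box (array([638.7, -45.6]), 116.5, 114.9, 73.9)
held foam 4290 [279.  241.2] (array([642.9, -24. ]), 64.1, 13.3, -16.1) (np.float64(-1.5), np.float64(-11.1)) 0.1918431801325874
held foam 2975 [279.6 298. ] (array([650.8,   2.5]), 60.1, 14.7, -16.4) (np.float64(-1.3), np.float64(16.6)) 0.1925697617903871
```

View pics/w6.png

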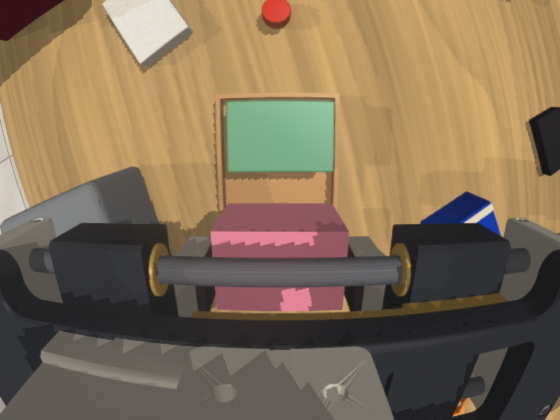

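View pics/s6.png

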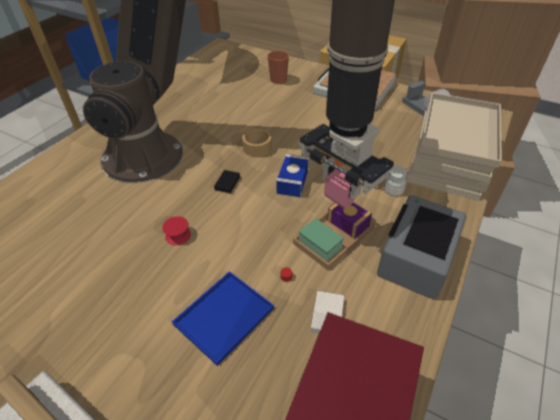

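```bash
python3 -m crank '[{"linear":[0,-0.04,-0.35],"rot":[0,0,0],"hand":0.4},{"linear":[0,0,-0.35],"rot":[0,0,0],"hand":0.4},{"linear":[0,0,0],"rot":[0,0,0],"hand":0.4}]'; python3 -c "
from h import *
status((.6481,-.01135,.0392),-16.3)"
```

```text
clock: 20.88
tool_pos: [0.6454, -0.0125, 0.1247]
orientation: [-51.0, 89.6, 22.5]
force: [-0.5, -0.0, 0.2]
opening: 0.0597
t 20.88 pos [645.4 -12.5 124.7] jaw 163.5 F [-0.5 -0.   0.2] open 59.7 j [ 16.  22. -11.  -0. -56. -33.]
  lin/60mm [ 0.04  0.02 -1.43]
  rot/5deg [-0.03  0.07  0.04]
```

```bash
python3 -m crank '[{"linear":[0.02,0.01,-0.3],"rot":[-0.03,0.07,0.04],"hand":0.4},{"linear":[0.01,0.01,-0.25],"rot":[0,0,0],"hand":0.4},{"linear":[0,0,0],"rot":[0,0,0],"hand":0.4}]'; python3 -c "
from h import *
status((.6481,-.01135,.0392),-16.3)"
```

```text
clock: 21.25
tool_pos: [0.6476, -0.0114, 0.092]
orientation: [-69.2, 89.9, 4.5]
force: [0.4, -0.0, -0.5]
opening: 0.0598
t 21.25 pos [647.6 -11.4  92. ] jaw 163.7 F [ 0.4 -0.  -0.5] open 59.8 j [ 16.  24. -13.   0. -53. -33.]
  lin/60mm [ 0.01  0.   -0.88]
  rot/5deg [-0.    0.02 -0.01]
```

Well aligned, foot just above the carton tops. Insert in small steps.

```bash
python3 -m crank '[{"linear":[0,0,-0.2],"rot":[0,0,0],"hand":0.4},{"linear":[0,0,-0.2],"rot":[0,0,0],"hand":0.4},{"linear":[0,0,0],"rot":[0,0,0],"hand":0.4}]'; python3 -c "
from h import *
status((.6481,-.01135,.0392),-16.3)"
```

```text
clock: 21.62
tool_pos: [0.6478, -0.0113, 0.0665]
orientation: [-70.6, 89.9, 3.2]
force: [0.1, -0.1, -0.1]
opening: 0.0599
t 21.62 pos [647.8 -11.3  66.5] jaw 163.7 F [ 0.1 -0.1 -0.1] open 59.9 j [ 16.  26. -14.   0. -50. -33.]
  lin/60mm [ 0.01 -0.   -0.46]
  rot/5deg [-0.    0.03 -0.01]
```

```bash
python3 -m crank '[{"linear":[0,0,-0.17],"rot":[0,0,0],"hand":0.4},{"linear":[0,0,-0.15],"rot":[0,0,0],"hand":0.4},{"linear":[0,0,-0.08],"rot":[0,0,0],"hand":0.4},{"linear":[0,0,0],"rot":[0,0,0],"hand":0.4}]'; python3 -c "
from h import *
status((.6481,-.01135,.0392),-16.3)"
```

```text
clock: 22.12
tool_pos: [0.6479, -0.0113, 0.041]
orientation: [-72.1, 89.8, 1.7]
force: [0.6, -0.2, -0.2]
opening: 0.0601
t 22.12 pos [647.9 -11.3  41. ] jaw 163.7 F [ 0.6 -0.2 -0.2] open 60.1 j [ 16.  27. -15.   0. -47. -33.]
  lin/60mm [ 0.   -0.   -0.03]
  rot/5deg [-0.    0.03 -0.01]
```

```bash
python3 -m crank '[{"linear":[0,0,-0.04],"rot":[0,0,0],"hand":0.4},{"linear":[0,0,-0.02],"rot":[0,0,0],"hand":0.4}]'; python3 -c "
from h import *
status((.6481,-.01135,.0392),-16.3)"
```

```text
clock: 22.38
tool_pos: [0.6483, -0.0113, 0.0391]
orientation: [-76.4, 89.8, -2.6]
force: [-5.4, 1.0, 13.1]
opening: 0.0596
t 22.38 pos [648.3 -11.3  39.1] jaw 163.8 F [-5.4  1.  13.1] open 59.6 j [ 16.  28. -15.   0. -47. -33.]
  lin/60mm [-0. -0.  0.]
  rot/5deg [ 0.    0.04 -0.01]
```

```bash
python3 -m crank '[{"linear":[0,0,0],"rot":[0,0,0],"hand":0.75},{"linear":[0,0,0],"rot":[0,0,0],"hand":0.8},{"linear":[0,0,0],"rot":[0,0,0],"hand":0.8},{"linear":[0,0,0.1],"rot":[0,0,0],"hand":0.8},{"linear":[0,0,0.5],"rot":[0,0,0],"hand":0.85},{"linear":[0,0,0.8],"rot":[0,0,0],"hand":1},{"linear":[-0.3,0.2,0.6],"rot":[0,0,0.9],"hand":1},{"linear":[-0.6,0.4,0],"rot":[0,0,0.9],"hand":1},{"linear":[-0.6,0.4,0],"rot":[0,0,0.9],"hand":1},{"linear":[-0.6,0.4,0],"rot":[0,0,0.9],"hand":1},{"linear":[-0.6,0.4,0],"rot":[0,0,0.9],"hand":1},{"linear":[-0.3,0.3,0],"rot":[0,0,0.9],"hand":1},{"linear":[0,0,0],"rot":[0,0,0],"hand":1}]'; python3 chk.py 7;  python3 -c "
from h import *
status((.46,.116,.12),15.5)"
```

```text
clock: 24.0
tool_pos: [0.4641, 0.1173, 0.1667]
orientation: [-76.8, 89.4, 24.8]
force: [-0.5, 0.4, 0.3]
opening: 0.0878
top purple (array([660.8,  33.4]), 92.7, 71.2, -15.8) z 0.0545 box (np.float64(-0.3), np.float64(49.0))
top tin (array([630.8, -60.6]), 91.5, 65.1, -16.8) z 0.0505 box (np.float64(-2.9), np.float64(-49.6))
top foamgap (array([647.8, -12.8]), 61.5, 40.2, -16.8) z 0.0666 box (np.float64(0.1), np.float64(1.0))
top bluestart (array([469.2,  82.9]), 68.7, 51.0, 15.2) z 0.0506 box (np.float64(-198.1), np.float64(43.1))
top box (array([647.4, -13.5]), 182.1, 115.3, 73.9)
scene purple (array([662. ,  32.9]), 94.0, 72.5, -16.5) z 0.0533 box (np.float64(1.0), np.float64(48.9))
scene tin (array([631.8, -62.2]), 91.5, 68.7, -16.4) z 0.0491 box (np.float64(-1.5), np.float64(-50.9))
scene foamgap (array([647.7, -14.7]), 61.2, 42.2, -16.7) z 0.0652 box (np.float64(0.6), np.float64(-0.8))
scene orange (array([514. , 325.9]), 68.1, 51.8, -76.6) z 0.0469 box (np.float64(-222.9), np.float64(288.9))
scene bluestart (array([460.6, 113.6]), 122.2, 69.0, -74.6) z 0.0492 box (np.float64(-214.9), np.float64(70.2))
scene box (array([648. , -15.9]), 184.1, 115.9, 73.9)
t 24.1 pos [465.1 116.6 166.4] jaw -168.5 F [-0.  -0.4 -0.4] open 87.5 j [ 38.   5. -29.   0. -56. -26.]
t 24.1 pos [465.1 116.6 166.4] jaw -168.5 F [-0.  -0.4 -0.4] open 87.5 j [ 38.   5. -29.   0. -56. -26.]
  lin/60mm [-0.08 -0.01 -0.77]
  rot/5deg [-0.05  0.1   0.81]
```

View pics/s7.png

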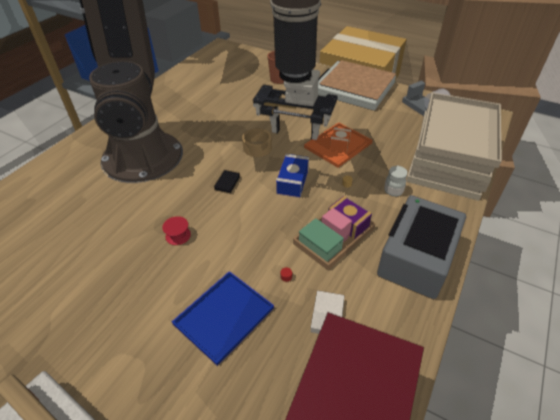

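```bash
python3 -m crank '[{"linear":[-0.08,-0.02,-0.3],"rot":[-0.05,0.1,0.8],"hand":1},{"linear":[-0.01,-0.02,-0.4],"rot":[0,0,0],"hand":1},{"linear":[-0.01,-0.02,-0.4],"rot":[0,0,0],"hand":1},{"linear":[0,0,0],"rot":[0,0,0],"hand":1}]'; python3 -c "
from h import *
status((.46,.116,.022),15.6)
s=shot('wrist','w8.png')
P=cloud(s);X,Y,Z=P[...,0],P[...,1],P[...,2]
m=(X>.36)&(X<.56)&(Y>.0)&(Y<.2)&(Z>.044)&(Z<.056)
b=blobs(m.astype(np.uint8)); print(rect(P[b[0][2]][:,:2]),Z[b[0][2]].mean())"
```

```text
clock: 24.6
tool_pos: [0.4618, 0.1113, 0.0993]
orientation: [-126.2, 89.9, -21.0]
force: [0.1, 0.4, 1.2]
opening: 0.0872
t 24.6 pos [461.8 111.3  99.3] jaw -164.8 F [0.1 0.4 1.2] open 87.2 j [ 37.   9. -34.   0. -47. -22.]
  lin/60mm [-0.03  0.08 -1.29]
  rot/5deg [0.   0.01 0.08]
(array([465.9,  96.2]), 79.2, 68.6, -74.8) 0.05088679820478576
```

View pics/w8.png

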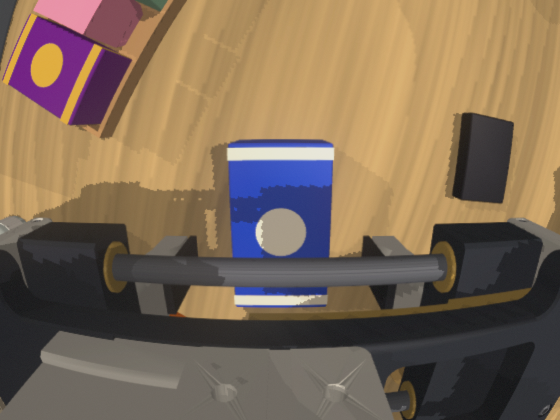

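```bash
python3 -m crank '[{"linear":[-0.03,0.06,-0.4],"rot":[0,0,0.08],"hand":1},{"linear":[-0.02,-0.01,-0.4],"rot":[0,0,0],"hand":1},{"linear":[-0.02,-0.01,-0.3],"rot":[0,0,0],"hand":1},{"linear":[0,0,0],"rot":[0,0,0],"hand":1}]'; python3 -c "
from h import *
status((.4603,.116,.022),15.6)"
```

```text
clock: 25.15
tool_pos: [0.4635, 0.1157, 0.0376]
orientation: [-83.2, 89.4, 22.3]
force: [0.8, -0.5, 0.1]
opening: 0.0878
t 25.15 pos [463.5 115.7  37.6] jaw -164.5 F [ 0.8 -0.5  0.1] open 87.8 j [ 38.  14. -38.   0. -37. -23.]
  lin/60mm [-0.05  0.01 -0.26]
  rot/5deg [-0.05  0.11  0.02]
```

```bash
python3 -m crank '[{"linear":[-0.05,0,-0.15],"rot":[-0.05,0.1,0],"hand":1},{"linear":[-0.02,0,-0.1],"rot":[0,0,0],"hand":1},{"linear":[0,0,0],"rot":[0,0,0],"hand":0.5},{"linear":[0,0,0],"rot":[0,0,0],"hand":0.5},{"linear":[0,0,0],"rot":[0,0,0],"hand":0.5},{"linear":[0,0,0],"rot":[0,0,0],"hand":0.5}]'; python3 -c "
from h import *
status((.5305,-.331,.15),15.6)
status((.5305,-.331,.15),-12)"
```

```text
clock: 25.9
tool_pos: [0.461, 0.1167, 0.0245]
orientation: [-82.7, 89.7, 22.8]
force: [0.4, -0.1, -2.4]
opening: 0.0678
t 25.9 pos [461.  116.7  24.5] jaw -164.5 F [ 0.4 -0.1 -2.4] open 67.8 j [ 38.  16. -39.   0. -36. -23.]
  lin/60mm [ 1.16 -7.46  2.09]
  rot/5deg [-0.02  0.05  0.02]
t 25.9 pos [461.  116.7  24.5] jaw -164.5 F [ 0.4 -0.1 -2.4] open 67.8 j [ 38.  16. -39.   0. -36. -23.]
  lin/60mm [ 1.16 -7.46  2.09]
  rot/5deg [-0.01  0.05 -5.5 ]
```

```bash
python3 -m crank '[{"linear":[0,0,0.4],"rot":[0,0,0],"hand":0.5},{"linear":[0,0,0.6],"rot":[0,0,0],"hand":0.5},{"linear":[0,0,0.6],"rot":[0,0,0],"hand":0.5},{"linear":[0.05,-0.3,0.5],"rot":[0,0,-0.2],"hand":0.5},{"linear":[0.12,-0.7,0.2],"rot":[0,0,-0.5],"hand":0.5},{"linear":[0.12,-0.7,0],"rot":[0,0,-0.5],"hand":0.5},{"linear":[0.12,-0.7,0],"rot":[0,0,-0.5],"hand":0.5},{"linear":[0.12,-0.7,0],"rot":[0,0,-0.5],"hand":0.5},{"linear":[0.12,-0.7,0],"rot":[0,0,-0.5],"hand":0.5},{"linear":[0.12,-0.7,0],"rot":[0,0,-0.5],"hand":0.5},{"linear":[0.12,-0.7,0],"rot":[0,0,-0.5],"hand":0.5},{"linear":[0.12,-0.7,0],"rot":[0,0,-0.5],"hand":0.5},{"linear":[0.12,-0.7,0],"rot":[0,0,-0.5],"hand":0.5},{"linear":[0.1,-0.6,0],"rot":[0,0,-0.5],"hand":0.5},{"linear":[0,-0.3,-0.2],"rot":[0,0,-0.3],"hand":0.5},{"linear":[0,0,0],"rot":[0,0,0],"hand":0.5}]'; python3 -c "
from h import *
status((.5305,-.331,.029),-12)"
```

```text
clock: 27.9
tool_pos: [0.5311, -0.3475, 0.1511]
orientation: [11.0, 89.8, 88.2]
force: [-0.0, 0.7, -1.8]
opening: 0.068
t 27.9 pos [ 531.1 -347.5  151.1] jaw 167.1 F [-0.   0.7 -1.8] open 68.0 j [-16.  20. -10.  -0. -60.   3.]
  lin/60mm [-0.01  0.28 -2.04]
  rot/5deg [-0.03  0.    0.17]
```

```bash
python3 -m crank '[{"linear":[0,0.15,-0.4],"rot":[0,0,0.15],"hand":0.5},{"linear":[0,0.13,-0.5],"rot":[0,0,0],"hand":0.5},{"linear":[0,0,-0.5],"rot":[0,0,0],"hand":0.5},{"linear":[0,0,-0.2],"rot":[0,0,0],"hand":0.5},{"linear":[0,0,0],"rot":[0,0,0],"hand":0.5}]'; python3 -c "
from h import *
status((.5305,-.331,.029),-12)"
```

```text
clock: 28.52
tool_pos: [0.5306, -0.3262, 0.0535]
orientation: [1.2, 89.8, 79.4]
force: [-0.4, 0.6, -1.5]
opening: 0.0679
t 28.52 pos [ 530.6 -326.2   53.5] jaw 168.2 F [-0.4  0.6 -1.5] open 67.9 j [-14.  25. -18.  -0. -48.   2.]
  lin/60mm [-0.   -0.08 -0.41]
  rot/5deg [-0.04  0.01 -0.03]
```

```bash
python3 -m crank '[{"linear":[0,-0.06,-0.15],"rot":[0,0,0],"hand":0.5},{"linear":[0,-0.02,-0.15],"rot":[0,0,0],"hand":0.5},{"linear":[0,0,-0.09],"rot":[0,0,0],"hand":0.5},{"linear":[0,0,-0.03],"rot":[0,0,0],"hand":0.5},{"linear":[0,0,0],"rot":[0,0,0],"hand":0.5}]'; python3 -c "
from h import *
status((.5305,-.331,.0285),-12)"
```

```text
clock: 29.15
tool_pos: [0.5324, -0.3319, 0.0295]
orientation: [-57.0, 89.7, 21.2]
force: [-0.2, -0.4, -2.5]
opening: 0.068
t 29.15 pos [ 532.4 -331.9   29.5] jaw 168.2 F [-0.2 -0.4 -2.5] open 68.0 j [-14.  27. -19.  -0. -45.   3.]
  lin/60mm [-0.03  0.02 -0.02]
  rot/5deg [-0.02  0.06 -0.04]
```

```bash
python3 -m crank '[{"linear":[0,0,-0.04],"rot":[0,0,0],"hand":0.5},{"linear":[0,0,-0.02],"rot":[0,0,0],"hand":0.5}]'; python3 -c "
from h import *
status((.5305,-.331,.0285),-12)"
```

```text
clock: 29.4
tool_pos: [0.5327, -0.332, 0.0285]
orientation: [-68.1, 89.7, 10.1]
force: [-3.4, 2.6, 7.1]
opening: 0.0679
t 29.4 pos [ 532.7 -332.    28.5] jaw 168.2 F [-3.4  2.6  7.1] open 67.9 j [-14.  27. -19.  -0. -44.   3.]
  lin/60mm [-0.04  0.02 -0.  ]
  rot/5deg [-0.01  0.06 -0.05]
```

```bash
python3 -m crank '[{"linear":[0,0,0],"rot":[0,0,0],"hand":0.9},{"linear":[0,0,0],"rot":[0,0,0],"hand":1},{"linear":[0,0,0],"rot":[0,0,0],"hand":1},{"linear":[0,0,0.1],"rot":[0,0,0],"hand":1},{"linear":[0,0,0.5],"rot":[0,0,0],"hand":1},{"linear":[0,0,0.8],"rot":[0,0,0],"hand":1},{"linear":[0,0,0.8],"rot":[0,0,0],"hand":1},{"linear":[-0.3,-0.3,0.6],"rot":[0,0,0],"hand":1},{"linear":[-0.8,-0.5,0],"rot":[0,0,0],"hand":1},{"linear":[-0.8,-0.5,0],"rot":[0,0,0],"hand":1},{"linear":[-0.8,-0.5,0],"rot":[0,0,0],"hand":1},{"linear":[-0.8,-0.5,0],"rot":[0,0,0],"hand":1},{"linear":[0,0,0],"rot":[0,0,0],"hand":1},{"linear":[0,0,0],"rot":[0,0,0],"hand":1}]'; python3 chk.py 9
```

```text
clock: 31.15
tool_pos: [0.3172, -0.4739, 0.2076]
orientation: [-101.3, 89.3, -22.9]
force: [0.1, 0.3, -0.0]
opening: 0.0878
top purple (array([661.3,  33.4]), 93.6, 71.7, -15.9) z 0.0544 box (np.float64(0.2), np.float64(49.2))
top tin (array([630.8, -60.3]), 91.9, 65.5, -16.5) z 0.0504 box (np.float64(-3.0), np.float64(-49.3))
top foamgap (array([647.6, -12.5]), 60.9, 40.1, -16.1) z 0.0664 box (np.float64(-0.2), np.float64(1.3))
top orange (array([512.3, 329.9]), 66.0, 52.8, -76.5) z 0.0484 box (np.float64(-225.6), np.float64(292.3))
top blue (array([ 532.5, -331.7]), 120.5, 69.1, 77.9) z 0.0546 box (np.float64(-21.6), np.float64(-337.4))
top box (array([647.2, -13.6]), 182.2, 115.3, 73.7)
scene purple (array([661.9,  32.9]), 92.5, 70.2, -17.1) z 0.0532 box (np.float64(0.9), np.float64(48.8))
scene tin (array([632. , -61.9]), 92.3, 68.3, -16.1) z 0.0491 box (np.float64(-1.4), np.float64(-50.5))
scene foamgap (array([648. , -14.4]), 61.4, 43.5, -15.3) z 0.0650 box (np.float64(0.8), np.float64(-0.5))
scene orange (array([513.6, 326.5]), 70.4, 52.6, -76.9) z 0.0468 box (np.float64(-223.4), np.float64(289.4))
scene blue (array([ 532.7, -333.4]), 120.9, 70.7, 78.2) z 0.0533 box (np.float64(-21.0), np.float64(-339.0))
scene box (array([647. , -15.9]), 183.7, 116.9, 73.7)
t 31.25 pos [ 317.9 -473.5  207.4] jaw 168.5 F [-0.1 -0.2  0.5] open 87.7 j [-37.  11. -15.  -0. -63.  25.]
```

View pics/t9.png

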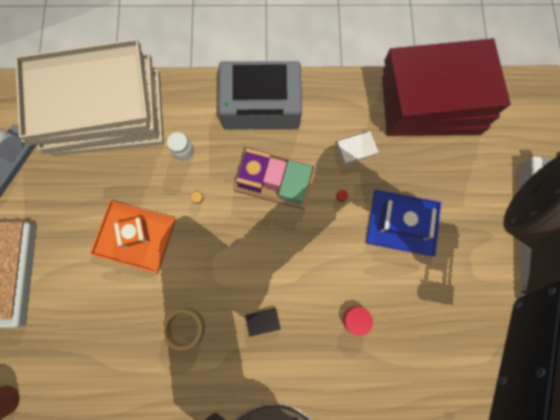

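View pics/s9.png

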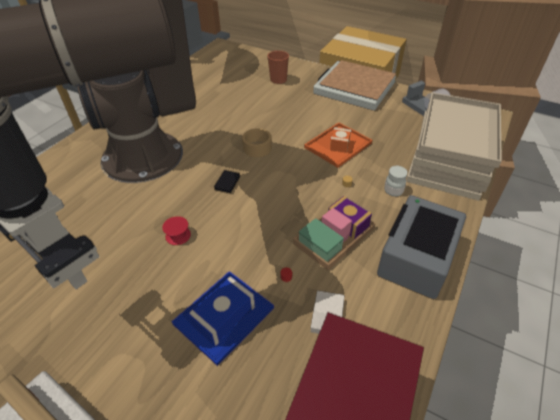

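```bash
python3 -c "
from plant import ticket
print(ticket.close_job())"
```

```text
the job is handed in; nothing more can be done
None
```

I took the stack apart, packed the posting box and handed the job in at about 31 s. My last checks found everything in place; `close_job()` gives no verdict, so the pass itself is unconfirmed.

**What I did, in order:**
1. Put the orange carton in the orange tray.
2. Set the purple carton in the free end of the posting box, a quarter turn round.
3. Lowered the foam into the gap until it touched the floor (about 13 N at the wrist).
4. Moved the blue carton to the blue tray.
5. Released everything and moved the arm clear.

**Last checks (top camera, hand clear of everything):**

| Item | Where it is | Height |
|---|---|---|
| Purple carton | box frame, x about 0, y about +55 mm | top at 54 mm, so on the floor |
| Foam block | box frame, x about 0, y about +1 mm | top at 66 mm, so on the floor |
| Green tin | box frame, x about -3, y about -52 mm | top at 50 mm, so on the floor |
| Orange carton | within about 6 mm of its tray's centre | top at 48 mm, flat |
| Blue carton | within about 2 mm of its tray's centre | top at 55 mm, flat |

**Disagreements:**
- The scene camera reads about 1 to 3 mm lower in world y and 1 to 1.5 mm lower in height than the top camera. Both fit the stated calibration and leave every item well inside its limits.
- In the final check my measured outlines of the purple carton and the tin came out too wide, because pixels from the foam beside them were included. I therefore took their y positions from their outer edges, and these match the readings taken just before the foam went in.

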